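# Hang the parts bin on the stand's screw

## Task

Hang the blue parts bin on the brass-headed screw of the grey stand: pass the round hole of its back plate over the screw head, then lower it gently, without letting it drop, until the screw is fully home at the top of the narrow slot, and let go. Keep the two steel collars in the bin, and leave the yellow bin, the flange and the hammer where they are.

Things in the scene. Friction and masses are not known exactly. Their poses are not given: they have to be found in the camera images.
- blue_bin: Blue plastic bin (0.22-0.4 kg) standing upright. Origin: underside, middle of the back plate's thickness and width; z up, x from the plate towards the tray. Back plate 100 wide (y), 185 high, 6 mm thick (x -3 to 3). Tray in front: x 3 to 83 mm, 100 wide, walls 55 high (front wall 45), floor 4 thick. Its back plate has a keyhole.
- bin_hole (a point): Centre of the keyhole's round entry hole in the blue bin's back plate: eight-sided, 30 mm across, right through, on the plate's centre line, 90 mm above the underside, mid thickness. Axes as the bin's.
- slot_top (a point): Closed top end of the keyhole's narrow slot (13 mm wide, running up from the entry hole), 130 mm above the bin's underside, mid thickness. When home, the screw's axis is 4.5 mm below this point, 125.5 mm above the underside.
- plate_edge (a point): Middle of the back plate's top edge, 185 mm above the blue bin's underside. The plate is solid for 55 mm below it: grip it there from above, across its 6 mm thickness.
- stand: Grey steel stand fixed to the table. Origin: table level, panel's front face, mid width; z up, x out of the front face, the way the screw points (roughly away from the robot). Panel 120 wide, 175 mm high, x -12 to 0; foot behind it, x -112 to -12, 12 mm high. The bin hangs with its x along this x, its plate between panel and screw head, underside 40 mm above the table.
- screw_head (a point): Centre of the front face of the brass screw head, 18 mm out from the panel, 165 mm above the table, on the stand's centre line; axes as the stand's. Head 20 mm diameter, 6 mm thick; behind it 12 mm of bare level shank, 9 mm diameter, to the panel.
- yellow_bin: Yellow plastic bin of the same shape, origin and axes as the blue one, empty; to be left alone. One bin stands to the left (+y) of the stand, one to the right (-y), in either order.
- collar_a: Steel shaft collar, 36 mm diameter, 20 mm high, 0.09 kg, lying loose in the blue bin's tray; origin at the centre of its underside.
- collar_b: The second such collar in the blue bin; origin at the centre of its underside.
- flange: Flat steel flange ring, 110 mm outer and 60 mm inner diameter, 18 mm high, lying on the table beyond the work; origin at the centre of its underside.
- hammer: Hammer lying on the far left of the work, its head towards the robot; origin under its middle.

How it is judged:
By the outcome, as a careful person would: the job done as asked, in the order asked, and still so for the second after the job is handed in, with the robot touching nothing.
It also fails if it takes over 51 s, if anything falls off the work surface, if the arm or the gripper's body presses on something with over 40 N, if the wrist force passes 120 N, or if a joint passes its speed limit or range.

## Robot

A 7-joint arm with a two-finger parallel gripper is mounted at the origin on the work surface. World frame = base frame: x ahead of the robot, y to its left, z up, the work surface at z = 0. Lengths are in m, angles in rad, forces in N, time in s.
With the tool pointing down it reaches from about 0.4 to 0.925 m from the base axis. Payload 5.6 kg.
Tool frame: the origin (TCP) lies midway between the tips of the shut fingers; the grasp point (between the pads) lies 19 mm behind it (ctrl.grasp_offset is the y of the grasp point in the tool frame, in m); y points along the fingers, z is the direction in which the jaws open and shut, and the axes are right-handed (so a half turn about y gives the same grasp; the last joint's range is limited). The gripper opens to 85 mm and grips with 20 to 120 N. Pads are 22 mm wide; open, the fingers measure 114 mm over their backs; the gripper's body (76 mm by 85 mm) begins 54 mm behind the grasp point. The pads swing forward as they close: fully open they stand 13 mm farther back than shut.
Start: joints at [1.166, 0.468, -0.012, 1.603, 0.006, 1.071, -0.056], TCP at [0.23, -0.608, 0.231] pointing down, gripper open.
Joint ranges: [-2.53, 2.53], [-0.31, 2.02], [-1.57, 1.55], [0.28, 2.44], [-1.29, 4.43], [0.15, 1.84], [-2.92, 2.92]. Speed limits (rad/s): [2.57, 2.57, 3.14, 3.14, 3.14, 3.14, 3.14].

## Interface

Orientations are given as a unit quaternion [w, x, y, z].
In Python, from workcell import ctrl gives the robot as it stands.
- The arm moves only by the tool move_arm, never from a script. Its argument "steps" is a list of rows, each a list of 3 entries, a list of its own where there are three numbers: the shift along the world's x, y, z in m, then the turn about the world's z in rad, then the finger opening in m, from 0 to 0.0854. A call has 1 to 5 rows; each row is the pose to reach, as a shift and turn from the pose commanded when the call began; what a row does not reach only later rows make up. A row lasts 1/10 s, in which the tool goes at most 50 mm and 8.59 degrees, less where a joint would pass 70% of its speed; a pose out of reach is approached as far as the arm can. A call with a gripper value outside its range is refused whole. The fingers move at their own pace and stop on an object; "newtons" is the grip in N (left out, the last holds). Time passes only in rows, so rows that repeat a pose let the fingers close. It gives the time, the measured TCP pose, the force and the opening at its end, in the units of the state.
- ctrl.sense(): the state, without advancing time (a new reading comes with each control period).
- ctrl.camera(name): name is "scene" or "side" or "wrist"; returns a dict with "img" (400x640x3 uint8, red, green, blue), "fx", "fy", "cx", "cy" (pixels), "cam_to_world" (4x4, takes a point from camera to world coordinates); the wrist camera has in their place "T_tool_cam" (4x4, takes a point from camera to tool coordinates, whose origin is the TCP and whose axes are the tool frame's). Camera axes: x right, y down, z forward; pixel columns grow to the right and rows downward; lengths in m; the calibration is good to about 2 mm. A picture is of the moment at which its call begins: read the wrist's pose just before it. There is no depth.
- ctrl.hand_in(): hands the job in, once; it reports no verdict.
The state is a dict: "time_s": time; "joint_pos": joint angles; "joint_velocities": joint speeds; "tau": joint torques, N m; "tcp_pos": TCP position; "ee_rot": TCP orientation; "wrist_force": force on the tool from outside, world axes, zero at the start; "moment": the same for the moment, N m; "opening": finger opening in m.
Only numpy, scipy, OpenCV 4.12 (cv2) and the standard library are available. Lean on these libraries where they do the work, as an engineer would, in place of code of your own. Each camera call takes 0.05 s, during which the arm holds its last target. There are 200 camera calls.

## Working session

There is one attempt and no reset: what is moved stays moved. The work goes in short steps, Python scripts to look and compute and a tool call to move; the robot and the scene stay as the last step left them, time stands still between calls to the robot, and variables do not carry over. Pictures are saved under pics/ and viewed, about 8 in all and at most 12, crops included, and the job is handed in when it is done.

Besides the shell and the picture viewer there is one more tool, called after "Call:" as name(argument=value, ...), one argument or row to a line, values as JSON. move_arm: Moves the arm, as the interface text tells. Its arguments: {"type":"object","properties":{"steps":{"type":"array"},"newtons":{"type":"number"}},"required":["steps"]}

```bash
mkdir -p pics; cat > h.py <<'E'
import numpy as np,cv2
from scipy.spatial.transform import Rotation as R
from workcell import ctrl
def cam(n,save=None):
    s=ctrl.sense(); c=ctrl.camera(n)
    if 'T_tool_cam' in c:
        q=s['ee_rot']; T=np.eye(4); T[:3,:3]=R.from_quat([q[1],q[2],q[3],q[0]]).as_matrix(); T[:3,3]=s['tcp_pos']
        c['cam_to_world']=T@np.array(c['T_tool_cam'])
    c['T']=np.array(c['cam_to_world'])
    if save: cv2.imwrite(save,c['img'][:,:,::-1]); np.savez(save[:-4]+'.npz',T=c['T'],K=[c['fx'],c['fy'],c['cx'],c['cy']],img=c['img'])
    return c
def load(p):
    d=np.load(p); c=dict(T=d['T'],img=d['img']); c['fx'],c['fy'],c['cx'],c['cy']=d['K']; return c
def ray(c,p):
    d=c['T'][:3,:3]@np.array([(p[0]-c['cx'])/c['fx'],(p[1]-c['cy'])/c['fy'],1.]); return c['T'][:3,3],d/np.linalg.norm(d)
def onz(c,p,z):
    o,d=ray(c,p); return o+d*(z-o[2])/d[2]
def two(c1,p1,c2,p2):
    o1,d1=ray(c1,p1);o2,d2=ray(c2,p2)
    t=np.linalg.lstsq(np.c_[d1,-d2],o2-o1,rcond=None)[0]
    a=o1+t[0]*d1;b=o2+t[1]*d2; return (a+b)/2,np.linalg.norm(a-b)
def proj(c,P):
    q=np.linalg.inv(c['T'])@np.r_[P,1]; return q[0]/q[2]*c['fx']+c['cx'],q[1]/q[2]*c['fy']+c['cy']
E
python3 - <<'E'
from h import *
s=ctrl.sense(); print(s)
for n in('scene','side'):
    c=cam(n,f'pics/{n}0.png'); print(n,c['T'].round(3).tolist(),c['fx'])
E
```

```text
{'time_s': 0.0, 'joint_pos': array([ 1.16605161,  0.4684112 , -0.01162583,  1.60363854,  0.00598353,
        1.07139309, -0.0563309 ]), 'joint_velocities': array([ 0.00076703, -0.00035809,  0.00152223,  0.00100758,  0.00055805,
        0.00063811, -0.00032774]), 'tau': array([-5.06975921e-04, -5.32395208e+01,  2.11064599e-02, -2.51299649e+01,
        1.14753336e-02,  7.80226401e-03, -6.83178953e-06]), 'tcp_pos': array([ 0.22979157, -0.60742016,  0.23031008]), 'ee_rot': array([ 0.12702081, -0.12732167,  0.69620075, -0.69495282]), 'wrist_force': array([ 0.93005066, -0.04136433,  0.93582379]), 'moment': array([ 0.03969073, -0.02419576,  0.0089996 ]), 'opening': 0.08550477199480072}
scene [[0.564, 0.647, -0.513, 1.114], [0.826, -0.445, 0.346, -0.293], [-0.004, -0.619, -0.785, 0.993], [0.0, 0.0, 0.0, 1.0]] 440.48441700313214
side [[0.997, -0.052, 0.061, 0.485], [-0.078, -0.479, 0.874, -1.044], [-0.017, -0.876, -0.482, 0.756], [0.0, 0.0, 0.0, 1.0]] 445.34735069679914
```

View pics/scene0.png

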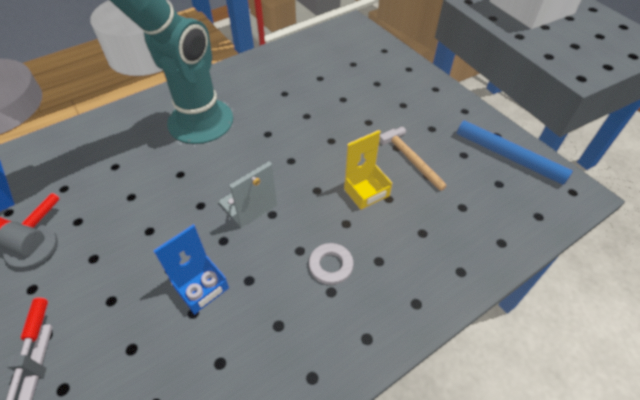

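View pics/side0.png

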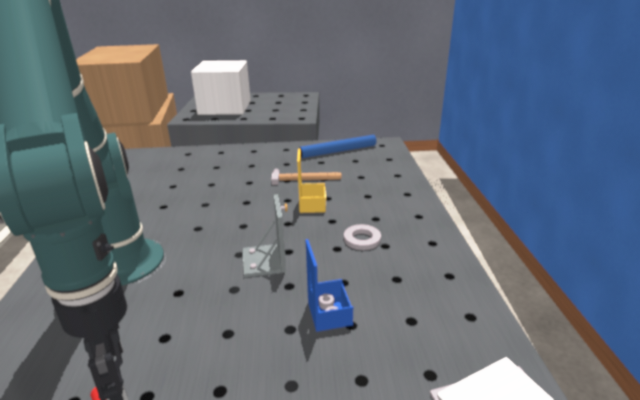

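```bash
python3 - <<'E'
from h import *
a=load('pics/scene0.npz');b=load('pics/side0.npz')
crop=lambda c,x,y,w=100,h=100:cv2.resize(c['img'][y:y+h,x:x+w,::-1],None,fx=4,fy=3,interpolation=cv2.INTER_CUBIC)
cv2.imwrite('pics/c1.png',np.vstack([np.hstack([crop(a,145,220),crop(b,280,235)]),np.hstack([crop(a,205,150),crop(b,230,185)])]))
for p in((157,243),(195,228)):print(onz(a,p,.185))
for p in((190,312),(228,288)):print(onz(a,p,.0))
print(two(a,(258,181),b,(287,207)))
for p in((231,183),(273,165)):print(onz(a,p,.175))
E
```

```text
[ 0.50486607 -0.29644924  0.185     ]
[ 0.51550206 -0.21279675  0.185     ]
[ 0.59184017 -0.30496222  0.        ]
[ 0.5873287  -0.20214825  0.        ]
(array([ 0.46311111, -0.0263955 ,  0.16512779]), np.float64(0.003512307497191521))
[ 0.43740732 -0.08533594  0.175     ]
[0.44476839 0.02790001 0.175     ]
```

View pics/c1.png

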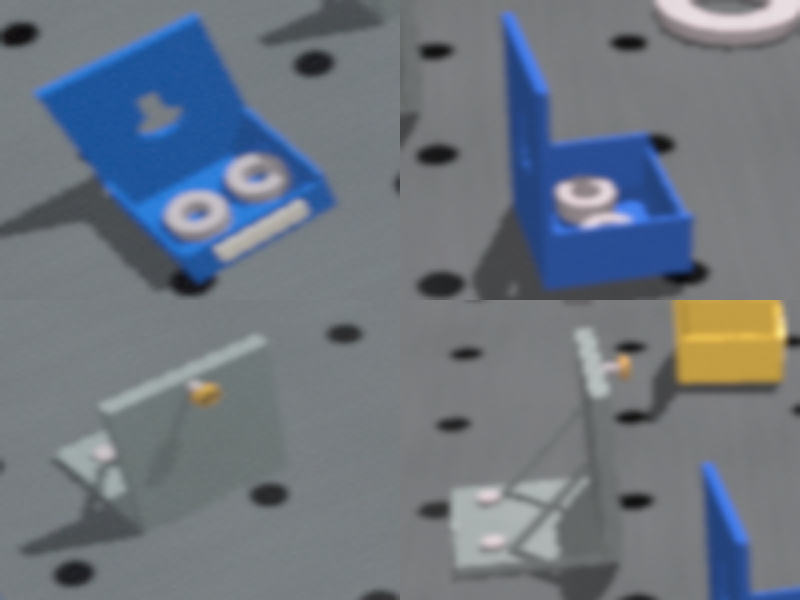

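```bash
python3 - <<'E'
from h import *
a=load('pics/scene0.npz');b=load('pics/side0.npz')
A=two(a,(154.5,251.7),b,(316.7,265.7));B=two(a,(194.5,224.7),b,(307,239.3));S=two(a,(257,181.2),b,(286.7,207))
print(A,B,S,np.linalg.norm(A[0]-B[0]))
d=B[0]-A[0];print('bin yaw',np.degrees(np.arctan2(-d[0],d[1])),'mid',(A[0]+B[0])/2)
P,Q=onz(a,(231.8,187.5),.175),onz(a,(272,165),.175);d=Q-P;print(P,Q,np.linalg.norm(d),np.degrees(np.arctan2(-d[0],d[1])),(P+Q)/2)
s=ctrl.sense();q=s['ee_rot'];print(R.from_quat([q[1],q[2],q[3],q[0]]).as_matrix().round(3))
print(np.array(ctrl.camera('wrist')['T_tool_cam']).round(3),)
E
```

```text
(array([ 0.52310703, -0.3092854 ,  0.18486919]), np.float64(0.0014939991285055838)) (array([ 0.50771798, -0.21048973,  0.18454316]), np.float64(0.0022095744825478465)) (array([ 0.46265648, -0.02883805,  0.16623474]), np.float64(0.0026687737437957916)) 0.0999875671210384
bin yaw 8.853607972148753 mid [ 0.51541251 -0.25988757  0.18470618]
[ 0.450954  -0.0902293  0.175    ] [0.44335658 0.02584735 0.175     ] 0.11632500804742348 3.744769262324524 [ 0.44715529 -0.03219097  0.175     ]
[[-0.935 -0.001  0.354]
 [-0.354  0.001 -0.935]
 [ 0.    -1.    -0.002]]
[[-0.001  0.945  0.327 -0.085]
 [-0.    -0.327  0.945 -0.142]
 [ 1.     0.     0.001  0.001]
 [ 0.     0.     0.     1.   ]]
```

Call:
move_arm(
  steps=[
    [[0.1, 0.12, 0.07], 0.6, 0.085],
    [[0.285, 0.348, 0.09], 1.364, 0.085],
    [[0.285, 0.348, 0.09], 1.364, 0.085],
    [[0.285, 0.348, 0.09], 1.364, 0.085],
    [[0.285, 0.348, 0.09], 1.364, 0.085],
  ],
)

```text
time_s: 0.65
tcp_pos: [0.3848, -0.4185, 0.2859]
ee_rot: [-0.375, 0.375, -0.6, 0.6]
wrist_force: [1.3, 0.1, -0.6]
opening: 0.0853
```

Call:
move_arm(
  steps=[
    [[0.13, 0.158, 0.034], 0.609, 0.085],
    [[0.13, 0.158, 0.034], 0.609, 0.085],
    [[0.13, 0.158, 0.034], 0.609, 0.085],
    [[0.13, 0.158, 0.034], 0.609, 0.085],
    [[0.13, 0.158, 0.034], 0.609, 0.085],
  ],
)

```text
time_s: 1.15
tcp_pos: [0.5182, -0.2553, 0.3209]
ee_rot: [0.541, -0.538, 0.457, -0.458]
wrist_force: [0.5, 0.3, -0.6]
opening: 0.0847
```

```bash
cat >> h.py <<'E'
def st():
    s=ctrl.sense();q=s['ee_rot'];m=R.from_quat([q[1],q[2],q[3],q[0]]).as_matrix()
    print('t %.2f'%s['time_s'],'tcp',np.round(s['tcp_pos'],4),'jawdir deg %.2f'%np.degrees(np.arctan2(m[1,2],m[0,2])),'down',m[:,1].round(3),'F',np.round(s['wrist_force'],1),'M',np.round(s['moment'],2),'op %.4f'%s['opening'],'j',np.round(s['joint_pos'],2),'v',np.abs(s['joint_velocities']).max().round(3))
E
python3 - <<'E'
from h import *
st();c=cam('wrist','pics/w1.png');st()
for P in([.5231,-.3093,.185],[.5077,-.2105,.185]):print(proj(c,P))
E
```

```text
t 1.15 tcp [ 0.5182 -0.2553  0.3209] jawdir deg 9.35 down [ 0.004  0.003 -1.   ] F [ 0.5  0.3 -0.6] M [-0.05 -0.01  0.02] op 0.0847 j [ 0.76  0.31 -0.45  1.66  0.14  1.21  0.44] v 0.086
t 1.20 tcp [ 0.517  -0.2573  0.3204] jawdir deg 9.09 down [ 0.002  0.002 -1.   ] F [ 0.9 -0.1 -0.8] M [0.04 0.   0.02] op 0.0850 j [ 0.76  0.31 -0.45  1.66  0.14  1.21  0.44] v 0.073
(np.float64(318.67010440191416), np.float64(236.53731359231153))
(np.float64(319.0222356765164), np.float64(136.80874094113335))
```

View pics/w1.png

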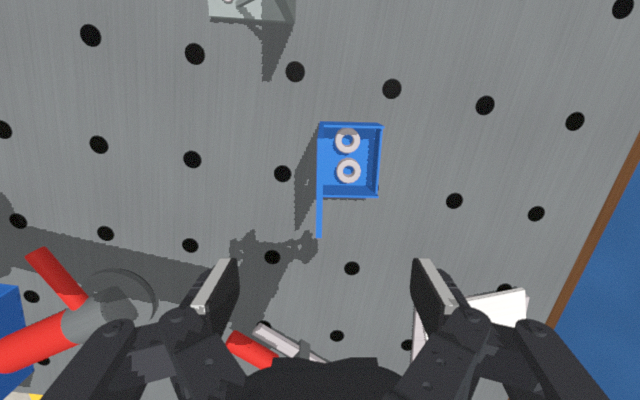

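Call:
move_arm(
  steps=[
    [[0, 0, -0.04], 0, 0.06],
    [[0, 0, -0.08], 0, 0.04],
    [[0, 0, -0.1], 0, 0.04],
    [[0, 0, -0.1], 0, 0.04],
    [[0, 0, -0.1], 0, 0.04],
  ],
)

```text
time_s: 1.7
tcp_pos: [0.5136, -0.2633, 0.2199]
ee_rot: [-0.535, 0.536, -0.462, 0.462]
wrist_force: [-0.0, 0.5, 1.1]
opening: 0.0401
```

```bash
python3 - <<'E'
from h import *
st();c=cam('wrist','pics/w2.png')
hsv=cv2.cvtColor(c['img'],cv2.COLOR_RGB2HSV)
for P in([.5231,-.3093,.185],[.5077,-.2105,.185]):print(proj(c,P))
m=cv2.inRange(hsv,(100,120,40),(125,255,255))
for r in range(0,400,15):
    x=np.flatnonzero(m[r,200:450])+200
    if len(x):print(r,x.min(),x.max(),len(x),end=' | ')
    
E
```

```text
t 1.70 tcp [ 0.5136 -0.2633  0.2199] jawdir deg 8.48 down [-0. -0. -1.] F [-0.   0.5  1.1] M [ 0.06 -0.04 -0.05] op 0.0401 j [ 0.75  0.4  -0.42  1.77  0.19  1.01  0.4 ] v 0.027
(np.float64(326.31809617171126), np.float64(292.1044515528017))
(np.float64(325.6629620024851), np.float64(147.67634054696305))
135 323 406 57 | 150 323 405 58 | 165 322 403 82 | 180 322 402 60 | 195 322 400 56 | 210 322 399 78 | 225 323 331 9 | 240 322 331 10 | 255 322 330 9 | 270 322 330 9 | 285 322 329 8 |
```

View pics/w2.png

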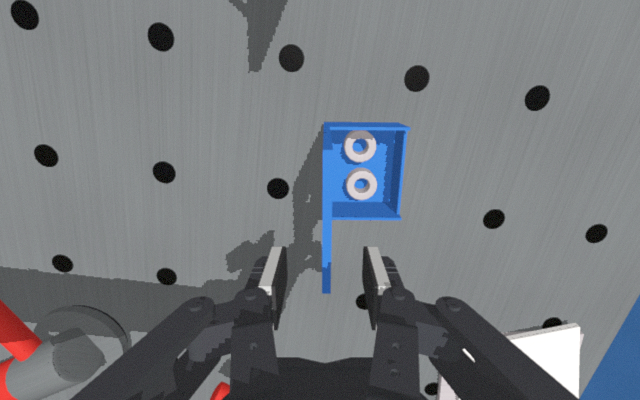

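Call:
move_arm(
  newtons=80,
  steps=[
    [[0.002, 0.003, -0.035], 0.007, 0.04],
    [[0.002, 0.003, -0.07], 0.007, 0.04],
    [[0.002, 0.003, -0.07], 0.007, 0.04],
    [[0.002, 0.003, -0.07], 0.007, 0.0],
    [[0.002, 0.003, -0.07], 0.007, 0.0],
  ],
)

```text
time_s: 2.25
tcp_pos: [0.5176, -0.2601, 0.1523]
ee_rot: [0.538, -0.537, 0.458, -0.461]
wrist_force: [1.7, 0.3, 0.0]
opening: 0.012
```

Call:
move_arm(
  steps=[
    [[0, 0, 0], 0, 0],
    [[0, 0, 0], 0, 0],
    [[0, 0, 0], 0, 0],
    [[0, 0, 0.004], 0, 0],
    [[0, 0, 0.01], 0, 0],
  ],
)

```text
time_s: 2.75
tcp_pos: [0.5152, -0.2588, 0.1591]
ee_rot: [-0.538, 0.538, -0.46, 0.459]
wrist_force: [0.1, -0.2, -5.8]
opening: 0.0052
```

```bash
python3 -c "
from h import *
st()"
```

```text
t 2.75 tcp [ 0.5152 -0.2588  0.1591] jawdir deg 9.00 down [-0.002  0.001 -1.   ] F [ 0.1 -0.2 -5.8] M [-0.01  0.12 -0.04] op 0.0052 j [ 0.73  0.47 -0.41  1.83  0.23  0.89  0.37] v 0.118
```

Call:
move_arm(
  steps=[
    [[0, 0.0, 0.03], 0, 0],
    [[0, 0.02, 0.06], -0.01, 0],
    [[-0.002, 0.05, 0.07], -0.04, 0],
    [[-0.005, 0.08, 0.07], -0.07, 0],
    [[-0.008, 0.11, 0.07], -0.092, 0],
  ],
)

```text
time_s: 3.25
tcp_pos: [0.5077, -0.1479, 0.2301]
ee_rot: [0.516, -0.516, 0.484, -0.484]
wrist_force: [0.9, -0.2, -5.5]
opening: 0.0048
```

Call:
move_arm(
  steps=[
    [[0, 0.03, 0], 0, 0],
    [[0, 0.06, 0], 0, 0],
    [[0, 0.09, 0], 0, 0],
    [[0, 0.115, 0], 0, 0],
    [[0, 0.124, 0], 0, 0],
  ],
)

```text
time_s: 3.75
tcp_pos: [0.5075, -0.0215, 0.2298]
ee_rot: [0.517, -0.517, 0.483, -0.482]
wrist_force: [0.2, 0.1, -4.8]
opening: 0.0052
```

Call:
move_arm(
  steps=[
    [[0, 0, 0], 0, 0],
    [[0, 0, 0], 0, 0],
    [[0, 0, 0], 0, 0],
  ],
)

```text
time_s: 4.05
tcp_pos: [0.5079, -0.027, 0.2295]
ee_rot: [-0.515, 0.516, -0.484, 0.484]
wrist_force: [-0.0, 0.0, -5.0]
opening: 0.0047
```

```bash
python3 - <<'E'
from h import *
st();c=cam('wrist','pics/w3.png');a=cam('scene','pics/scene3.png');b=cam('side','pics/side3.png')
crop=lambda c,x,y,w=100,h=100:cv2.resize(c['img'][y:y+h,x:x+w,::-1],None,fx=4,fy=4,interpolation=cv2.INTER_CUBIC)
x,y=map(int,proj(a,[.5,-.03,.17]));u,v=map(int,proj(b,[.5,-.03,.17]));print(x-50,y-30,u-50,v-50)
i=np.hstack([crop(a,x-50,y-40),crop(b,u-50,v-50)]);cv2.imwrite('pics/c3.png',i)
print(x-50,y-40)
E
```

```text
t 4.05 tcp [ 0.5079 -0.027   0.2295] jawdir deg 3.59 down [-0.    -0.001 -1.   ] F [-0.  0. -5.] M [-0.09  0.09 -0.  ] op 0.0047 j [ 0.44  0.29 -0.53  1.92  0.17  0.98 -0.11] v 0.011
214 160 250 154
214 150
```

View pics/w3.png

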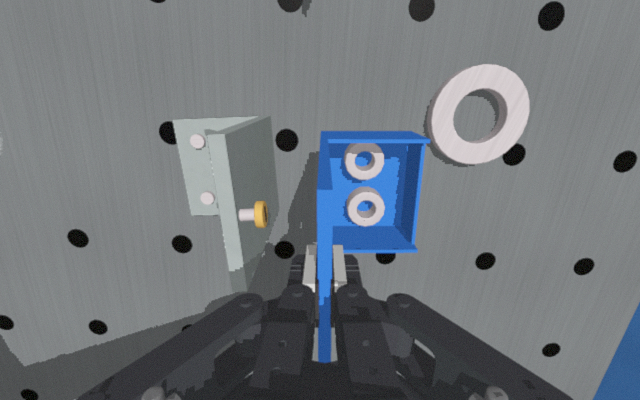

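View pics/c3.png

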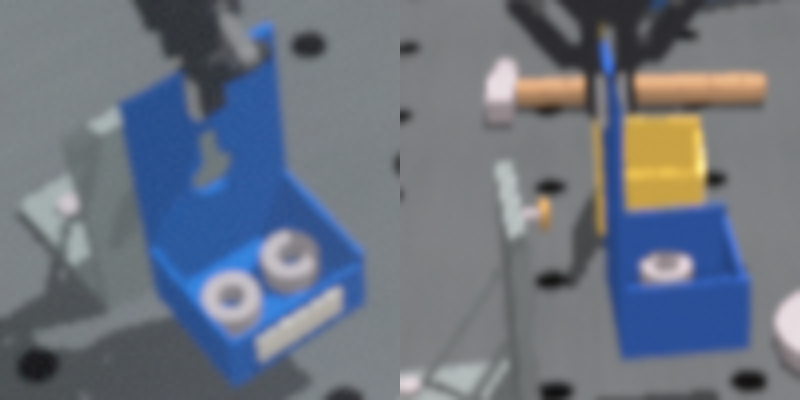

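```bash
python3 - <<'E'
from h import *
c=load('pics/w3.npz');hsv=cv2.cvtColor(c['img'],cv2.COLOR_RGB2HSV)
m=cv2.inRange(hsv,(12,110,80),(30,255,255));m[:,:200]=0;m[:,300:]=0
ys,xs=np.nonzero(m);print('brass',xs.min(),xs.max(),ys.min(),ys.max(),len(xs))
for x in range(xs.min(),xs.max()+1):
    r=ys[xs==x];print(x,r.min(),r.max(),end='; ')
g=c['img'].astype(int);print()
L=[]
for r in range(135,262,4):
    row=cv2.GaussianBlur(c['img'],(3,3),0)[r,200:256].astype(int).sum(1);d=np.diff(row);
    k=np.argmin(d[12:45])+12;l=np.argmax(d[:k]);L.append((r,l+200.5,k+200.5,d[k]))
print(L)
for z in (.175,):
    P=np.array([onz(c,(k,r),z) for r,l,k,_ in L]);Q=np.array([onz(c,(l,r),z) for r,l,k,_ in L])
    for N in(P,Q):
        f=np.polyfit(N[:,1],N[:,0],1);res=N[:,0]-np.polyval(f,N[:,1]);ok=abs(res-np.median(res))<.0015
        f=np.polyfit(N[ok,1],N[ok,0],1);print('yaw',np.degrees(np.arctan(-f[0])),'x at y=-.03',np.polyval(f,-.03),ok.sum())
for p in((267,213),(264,201),(264,226)):print(onz(c,p,.165))
# plate top edge
b=cv2.inRange(hsv,(100,120,40),(125,255,255))
a=load('pics/scene3.npz');s=load('pics/side3.npz')
print('screw',two(c,(266,213),s,(250+(547-400)/4,154+213/4)))
print('plate bottom edges',[np.flatnonzero(b[r,300:440])[[0,-1]]+300 for r in(340,350,356)])
E
```

```text
brass 254 267 201 227 297
254 207 210; 255 203 224; 256 202 226; 257 201 226; 258 201 227; 259 201 227; 260 201 227; 261 201 227; 262 201 227; 263 201 227; 264 201 226; 265 203 226; 266 205 223; 267 215 215; 
[(135, np.float64(207.5), np.float64(224.5), np.int64(-84)), (139, np.float64(205.5), np.float64(224.5), np.int64(-69)), (143, np.float64(205.5), np.float64(225.5), np.int64(-88)), (147, np.float64(204.5), np.float64(226.5), np.int64(-78)), (151, np.float64(209.5), np.float64(226.5), np.int64(-81)), (155, np.float64(210.5), np.float64(227.5), np.int64(-93)), (159, np.float64(211.5), np.float64(227.5), np.int64(-74)), (163, np.float64(210.5), np.float64(228.5), np.int64(-90)), (167, np.float64(210.5), np.float64(229.5), np.int64(-82)), (171, np.float64(213.5), np.float64(229.5), np.int64(-90)), (175, np.float64(212.5), np.float64(230.5), np.int64(-86)), (179, np.float64(214.5), np.float64(230.5), np.int64(-79)), (183, np.float64(214.5), np.float64(231.5), np.int64(-92)), (187, np.float64(215.5), np.float64(232.5), np.int64(-82)), (191, np.float64(216.5), np.float64(232.5), np.int
[... 723 characters left out ...]
-94)), (243, np.float64(223.5), np.float64(240.5), np.int64(-79)), (247, np.float64(224.5), np.float64(240.5), np.int64(-86)), (251, np.float64(225.5), np.float64(241.5), np.int64(-86)), (255, np.float64(226.5), np.float64(241.5), np.int64(-81)), (259, np.float64(226.5), np.float64(242.5), np.int64(-91))]
yaw 5.8637364989072625 x at y=-.03 0.44753749361160783 32
yaw 5.864922743854157 x at y=-.03 0.4359927146088462 29
[ 0.46719024 -0.02937116  0.165     ]
[ 0.46501062 -0.02014428  0.165     ]
[ 0.4649775  -0.03995649  0.165     ]
screw (array([ 0.46499079, -0.02961307,  0.16451761]), np.float64(0.002723399600148439))
plate bottom edges [array([318, 330]), array([318, 330]), array([318, 330])]
```

```bash
python3 - <<'E'
from h import *
c=load('pics/w3.npz');a=load('pics/scene3.npz');s=load('pics/side3.npz')
L,Rr=(244.5,175.5),(282,156.2)
for z in(.262,.265):
    p,q=onz(a,L,z),onz(a,Rr,z);d=q-p;print(z,p,q,'mid',(p+q)/2,np.linalg.norm(d),np.degrees(np.arctan2(-d[0],d[1])))
hsv=cv2.cvtColor(c['img'],cv2.COLOR_RGB2HSV);b=cv2.inRange(hsv,(100,120,40),(125,255,255))
r=np.flatnonzero(b[:,320:328].any(1));print(r.min(),r.max())
e=onz(c,(324,r.max()),.265);print('-y end',e)
print('-y corner 2view',two(a,L,c,(324,r.max())))
u=np.array([-np.sin(np.radians(3.59)),np.cos(np.radians(3.59))]);print('mid from end',e[:2]+.05*u)
print('proj hole scene if nominal',proj(a,[.5079,-.027,.1695]),'hole slot top',proj(a,[.5079,-.027,.2095]))
# floor underside: front tray bottom corner side view (622,357)-> near back-bottom corner
p=(250+(622-400)/4,154+357/4);o,d=ray(s,p)
e2=np.array([e[0],e[1]]);t=(e2[1]-o[1])/d[1];print('near back bottom corner',o+t*d)
E
```

```text
0.262 [ 0.50704268 -0.07322944  0.262     ] [0.50446731 0.02427771 0.262     ] mid [ 0.505755   -0.02447586  0.262     ] 0.09754115296159085 1.5129508068703283
0.265 [ 0.50953118 -0.07413     0.265     ] [0.50696638 0.02297708 0.265     ] mid [ 0.50824878 -0.02557646  0.265     ] 0.09714094447584229 1.5129508068704318
131 363
-y end [ 0.51114963 -0.06030179  0.265     ]
-y corner 2view (array([ 0.50880421, -0.07096447,  0.25880168]), np.float64(0.007791497039382148))
mid from end [ 0.50801881 -0.01039991]
proj hole scene if nominal (np.float64(266.9527805937116), np.float64(192.58019120359847)) hole slot top (np.float64(265.34745709321317), np.float64(181.86451218849197))
near back bottom corner [ 0.50826604 -0.06030179  0.06813961]
```

Call:
move_arm(
  steps=[
    [[0, 0.001, -0.005], 0.04, 0],
    [[-0.01, -0.0, -0.005], 0.04, 0],
    [[-0.022, -0.001, -0.005], 0.04, 0],
    [[-0.034, -0.0025, -0.005], 0.04, 0],
    [[-0.034, -0.0025, -0.005], 0.04, 0],
  ],
)

```text
time_s: 4.7
tcp_pos: [0.4716, -0.0284, 0.2246]
ee_rot: [-0.524, 0.526, -0.474, 0.473]
wrist_force: [-0.1, 0.3, -5.5]
opening: 0.005
```

Call:
move_arm(
  steps=[
    [[0, 0, 0], 0, 0],
    [[0, 0, 0], 0, 0],
    [[0, 0, 0], 0, 0],
  ],
)

```text
time_s: 5.0
tcp_pos: [0.4744, -0.0277, 0.2248]
ee_rot: [0.526, -0.525, 0.473, -0.473]
wrist_force: [0.1, -1.2, -5.0]
opening: 0.0047
```

```bash
python3 - <<'E'
from h import *
st();c=cam('wrist','pics/w4.png');a=cam('scene','pics/scene4.png');b=cam('side','pics/side4.png')
crop=lambda c,x,y,w=50,h=50:cv2.resize(c['img'][y:y+h,x:x+w,::-1],(400,400),interpolation=cv2.INTER_CUBIC)
x,y=map(int,proj(a,[.47,-.03,.17]));u,v=map(int,proj(b,[.47,-.03,.19]));print(x-25,y-25,u-40,v-40)
cv2.imwrite('pics/c4.png',np.hstack([crop(a,x-25,y-25),crop(b,u-40,v-40,80,80)]))
E
```

```text
t 5.00 tcp [ 0.4744 -0.0277  0.2248] jawdir deg 6.02 down [ 0.001  0.    -1.   ] F [ 0.1 -1.2 -5. ] M [-0.01  0.14 -0.05] op 0.0047 j [ 0.47  0.23 -0.55  2.    0.15  0.95 -0.04] v 0.011
232 157 248 158
```

View pics/c4.png

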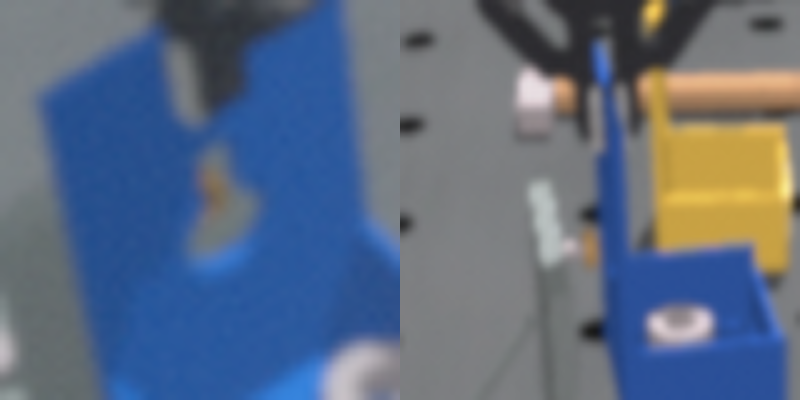

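```bash
python3 - <<'E'
from h import *
a=load('pics/scene4.npz')
k=lambda P:np.round((np.array(proj(a,P))-[232,157])*8,0)
n=np.array([.9948,.1021,0]);e=np.array([-.1021,.9948,0])
S=np.array([.4655,-.030,.165])
h=np.array([.4744,-.0272,.165])+n*.003
print('screw rim');[print(k(S+.01*(np.cos(t)*e+np.sin(t)*np.array([0,0,1])))) for t in np.arange(0,6.2,np.pi/2)]
print('hole');[print(k(h+.015*(np.cos(t)*e+np.sin(t)*np.array([0,0,1])))) for t in np.arange(0,6.2,np.pi/2)]
print('slot top',k(h+[0,0,.04]),'corners',k(h+[0,0,.095]+.05*e),k(h+[0,0,.095]-.05*e))
print('offset screw->plate e', (h-S)@e,(h-S)@n)
# brass centroid
w=load('pics/w4.npz');hsv=cv2.cvtColor(w['img'],cv2.COLOR_RGB2HSV);m=cv2.inRange(hsv,(12,110,80),(30,255,255));ys,xs=np.nonzero(m[100:300,200:330]);print(xs.min()+200,xs.max()+200,ys.min()+100,ys.max()+100,len(xs))
x1,y0,y1=xs.max()+199,ys.min()+100,ys.max()+100
print(onz(w,(x1,(y0+y1)/2),.165),onz(w,(x1,y0),.165),onz(w,(x1,y1),.165))
E
```

```text
screw rim
[229. 192.]
[198. 187.]
[175. 225.]
[206. 229.]
hole
[270. 204.]
[225. 197.]
[190. 254.]
[235. 259.]
slot top [216. 143.] corners [338. -67.] [ 48. 102.]
offset screw->plate e 0.0018767500000000036 0.012139754349999962
301 310 204 231 231
[ 0.46486069 -0.03014022  0.165     ] [ 0.46393743 -0.01981688  0.165     ] [ 0.46581344 -0.04079327  0.165     ]
```

View pics/w4.png

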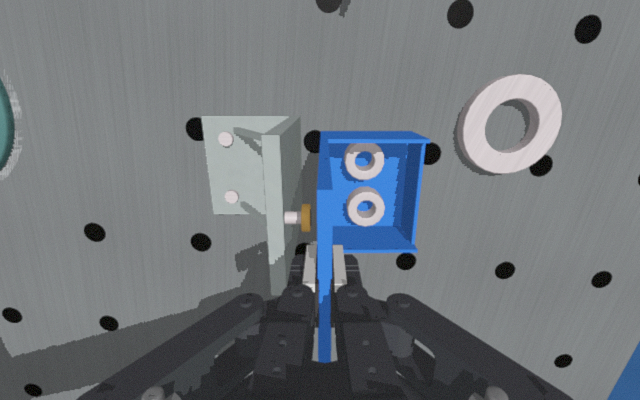

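Call:
move_arm(
  steps=[
    [[-0.005, -0.0009, 0], 0, 0],
    [[-0.01, -0.0014, 0], 0, 0],
    [[-0.015, -0.002, 0], 0, 0],
    [[-0.021, -0.0026, 0], 0, 0],
    [[-0.021, -0.0026, 0], 0, 0],
  ],
)

```text
time_s: 5.65
tcp_pos: [0.4518, -0.0306, 0.2246]
ee_rot: [-0.525, 0.526, -0.473, 0.473]
wrist_force: [0.3, 0.5, -5.0]
opening: 0.0049
```

Call:
move_arm(
  steps=[
    [[0, 0, 0], 0, 0],
    [[0, 0, 0], 0, 0],
    [[0, 0, 0], 0, 0],
  ],
)

```text
time_s: 5.95
tcp_pos: [0.4532, -0.0303, 0.2247]
ee_rot: [0.526, -0.525, 0.473, -0.473]
wrist_force: [-0.4, 0.4, -5.7]
opening: 0.005
```

```bash
python3 - <<'E'
from h import *
st();c=cam('wrist','pics/w5.png');a=cam('scene','pics/scene5.png');b=cam('side','pics/side5.png')
crop=lambda c,x,y,w=50,h=50:cv2.resize(c['img'][y:y+h,x:x+w,::-1],(400,400),interpolation=cv2.INTER_CUBIC)
x,y=map(int,proj(a,[.455,-.03,.17]));u,v=map(int,proj(b,[.45,-.03,.19]))
cv2.imwrite('pics/c5.png',np.hstack([crop(a,x-25,y-25),crop(c,230,120,160,160)]))
E
```

```text
t 5.95 tcp [ 0.4532 -0.0303  0.2247] jawdir deg 6.02 down [ 0.  0. -1.] F [-0.4  0.4 -5.7] M [0.   0.16 0.  ] op 0.0050 j [ 0.49  0.19 -0.55  2.04  0.12  0.94 -0.02] v 0.004
```

View pics/c5.png

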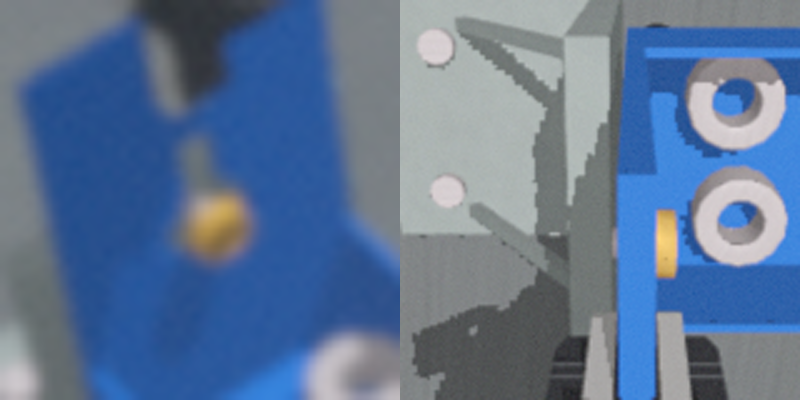

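```bash
python3 - <<'E'
from h import *
a=load('pics/scene5.npz');x,y=map(int,proj(a,[.455,-.03,.17]));o=np.array([x-25,y-25])
k=lambda P:np.round((np.array(proj(a,P))-o)*8,0)
n=np.array([.9948,.1021,0]);e=np.array([-.1021,.9948,0]);Z=np.array([0,0,1.])
S=np.array([.4655,-.030,.165])
h=np.array([.4532,-.0303,.1652])+n*.003
print('head pred',k(S),'TCP-based e offset',(h-S)@e,'n',(h-S)@n)
for z in(.02,.03,.04):print('slot L/R',k(h+Z*z-e*.0065),k(h+Z*z+e*.0065),'back',k(h-n*.006+Z*z-e*.0065),k(h-n*.006+Z*z+e*.0065))
print('corner L',k(h+Z*.095-e*.05),'left bottom',k(h-Z*.035-e*.05))
hsv=cv2.cvtColor(a['img'],cv2.COLOR_RGB2HSV);m=cv2.inRange(hsv,(12,90,80),(30,255,255));M=cv2.moments(m[o[1]:o[1]+50,o[0]:o[0]+50],True);print('brass',(M['m10']/M['m00']+.5)*8,(M['m01']/M['m00']+.5)*8)
sat=hsv[...,1]
for r in range(16,25):print(r*8+4,sat[o[1]+r,o[0]+18:o[0]+34])
E
```

```text
head pred [226. 240.] TCP-based e offset 0.0009573900000000009 n -0.009266515650000036
slot L/R [186. 189.] [221. 167.] back [174. 177.] [210. 156.]
slot L/R [182. 167.] [217. 146.] back [170. 155.] [206. 134.]
slot L/R [178. 145.] [214. 123.] back [166. 133.] [202. 112.]
corner L [26. 91.] left bottom [ 91. 374.]
brass 218.5185185185185 226.5185185185185
132 [184 183 180 177 176 153 143 147 164 185 188 187 184 189 184 187]
140 [186 184 181 170 145 114  95 102 141 173 189 184 186 192 185 184]
148 [183 183 186 158 115  76  54  72 125 167 181 190 185 186 187 186]
156 [180 176 184 157 107  59  36  56 113 162 184 187 182 187 187 182]
164 [185 184 182 161 114  62  36  51 104 154 180 188 182 184 191 188]
172 [185 188 185 162 123  69  34  47  86 135 158 174 182 180 186 188]
180 [185 183 181 176 141  82  40  33  54  91 122 143 164 181 182 184]
188 [180 182 186 180 141  79  35  17  22  31  49  82 132 169 182 189]
196 [183 185 183 177 137  72  19   7  32  59  62  20  74 150 186 185]
```

Call:
move_arm(
  steps=[
    [[0, -0.0012, -0.002], 0, 0],
    [[0, -0.0012, -0.005], 0, 0],
    [[0, -0.0012, -0.008], 0, 0],
    [[0, -0.0012, -0.011], 0, 0],
    [[0, -0.0012, -0.014], 0, 0],
  ],
)

```text
time_s: 6.6
tcp_pos: [0.4529, -0.0315, 0.2103]
ee_rot: [-0.526, 0.526, -0.473, 0.473]
wrist_force: [-0.1, -0.0, -5.3]
opening: 0.005
```

```bash
python3 -c "
from h import *
st()"
```

```text
t 6.60 tcp [ 0.4529 -0.0315  0.2103] jawdir deg 6.02 down [-0.  0. -1.] F [-0.1 -0.  -5.3] M [0.01 0.13 0.04] op 0.0050 j [ 0.49  0.21 -0.55  2.06  0.14  0.91 -0.03] v 0.068
```

No contact forces; continuing down (19 mm to the nominal home).

Call:
move_arm(
  steps=[
    [[0, 0, -0.003], 0, 0],
    [[0, 0, -0.006], 0, 0],
    [[0, 0, -0.009], 0, 0],
    [[0, 0, -0.012], 0, 0],
    [[0, 0, -0.015], 0, 0],
  ],
)

```text
time_s: 7.1
tcp_pos: [0.453, -0.0316, 0.1954]
ee_rot: [-0.526, 0.526, -0.473, 0.473]
wrist_force: [1.0, -0.2, -5.1]
opening: 0.0047
```

Call:
move_arm(
  steps=[
    [[0, 0, -0.0007], 0, 0],
    [[0, 0, -0.0014], 0, 0],
    [[0, 0, -0.002], 0, 0],
    [[0, 0, -0.0027], 0, 0],
    [[0, 0, -0.0034], 0, 0],
  ],
)

```text
time_s: 7.6
tcp_pos: [0.453, -0.0316, 0.1923]
ee_rot: [0.526, -0.526, 0.473, -0.473]
wrist_force: [-0.0, 0.2, -5.8]
opening: 0.0053
```

```bash
python3 -c "
from h import *
st()"
```

```text
t 7.60 tcp [ 0.453  -0.0316  0.1923] jawdir deg 6.01 down [ 0. -0. -1.] F [-0.   0.2 -5.8] M [-0.04  0.16  0.02] op 0.0053 j [ 0.48  0.24 -0.54  2.07  0.16  0.87 -0.05] v 0.016
```

Call:
move_arm(
  steps=[
    [[0, 0, -0.0007], 0, 0],
    [[0, 0, -0.0014], 0, 0],
    [[0, 0, -0.002], 0, 0],
    [[0, 0, -0.0025], 0, 0],
    [[0, 0, -0.003], 0, 0],
  ],
)

```text
time_s: 8.1
tcp_pos: [0.4532, -0.0316, 0.1902]
ee_rot: [-0.525, 0.526, -0.473, 0.473]
wrist_force: [-4.9, -0.4, 9.6]
opening: 0.0044
```

Call:
move_arm(
  steps=[
    [[0, 0, -0.0003], 0, 0],
    [[0, 0, -0.0006], 0, 0],
    [[0, 0, -0.001], 0, 0],
  ],
)

```text
time_s: 8.4
tcp_pos: [0.4533, -0.0316, 0.19]
ee_rot: [-0.525, 0.526, -0.473, 0.474]
wrist_force: [-7.0, -0.6, 17.1]
opening: 0.0047
```

```bash
python3 -c "
from h import *
st()"
```

```text
t 8.40 tcp [ 0.4533 -0.0316  0.19  ] jawdir deg 6.01 down [ 0.    -0.001 -1.   ] F [-7.  -0.6 17.1] M [-0.03  1.79 -0.01] op 0.0047 j [ 0.48  0.24 -0.54  2.08  0.17  0.86 -0.05] v 0.012
```

Call:
move_arm(
  steps=[
    [[0, 0, 0.0005], 0, 0],
    [[0, 0, 0.001], 0, 0],
    [[0, 0, 0.0013], 0, 0],
  ],
)

```text
time_s: 8.7
tcp_pos: [0.4532, -0.0316, 0.1903]
ee_rot: [-0.526, 0.526, -0.473, 0.473]
wrist_force: [-2.6, -0.4, 4.2]
opening: 0.0048
```

```bash
python3 - <<'E'
from h import *
st();c=cam('wrist','pics/w6.png');a=cam('scene','pics/scene6.png');b=cam('side','pics/side6.png')
crop=lambda c,x,y,w=50,h=50:cv2.resize(c['img'][y:y+h,x:x+w,::-1],(400,400),interpolation=cv2.INTER_CUBIC)
x,y=map(int,proj(a,[.455,-.03,.15]));u,v=map(int,proj(b,[.47,-.03,.15]))
cv2.imwrite('pics/c6.png',np.hstack([crop(a,x-35,y-35,70,70),crop(b,u-40,v-50,80,80)]))
n=np.array([.9948,.1021,0]);e=np.array([-.1021,.9948,0]);Z=np.array([0,0,1.])
P=np.array([.4535,-.030,.04])+n*.083
for q in(P-e*.05,P+e*.05,P-e*.05+Z*.045):print('pred front corners',np.round((np.array(proj(a,q))-[x-35,y-35])*400/70),np.round((np.array(proj(b,q))-[u-40,v-50])*5+[400,0]))
E
```

```text
t 8.70 tcp [ 0.4532 -0.0316  0.1903] jawdir deg 6.01 down [ 0.001 -0.001 -1.   ] F [-2.6 -0.4  4.2] M [-0.01  0.87 -0.01] op 0.0048 j [ 0.48  0.24 -0.54  2.08  0.16  0.86 -0.05] v 0.011
pred front corners [247. 522.] [746. 457.]
pred front corners [424. 402.] [716. 356.]
pred front corners [237. 466.] [745. 388.]
```

View pics/c6.png

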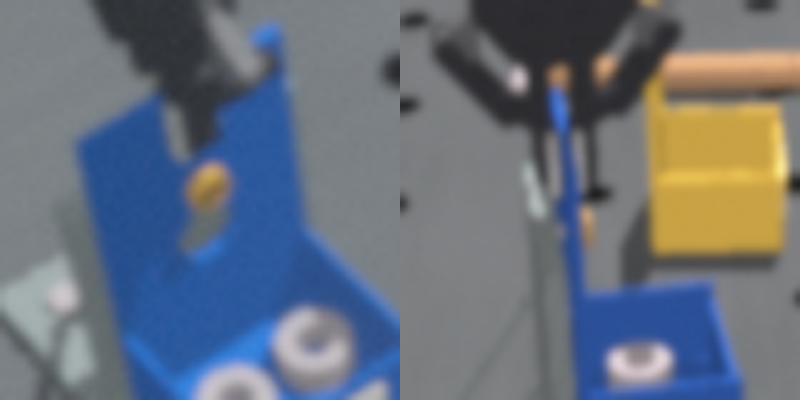

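Call:
move_arm(
  newtons=20,
  steps=[
    [[0, 0, 0], 0, 0.006],
    [[0, 0, 0], 0, 0.01],
    [[0, 0, 0], 0, 0.02],
    [[0, 0, 0], 0, 0.04],
    [[0, 0, 0], 0, 0.04],
  ],
)

```text
time_s: 9.35
tcp_pos: [0.4531, -0.0316, 0.1895]
ee_rot: [0.526, -0.525, 0.473, -0.473]
wrist_force: [0.1, -0.5, 1.2]
opening: 0.04
```

```bash
python3 - <<'E'
from h import *
st();c=cam('wrist','pics/w7.png')
cv2.imwrite('pics/c7.png',c['img'][100:400,200:500,::-1])
E
```

```text
t 9.35 tcp [ 0.4531 -0.0316  0.1895] jawdir deg 6.01 down [ 0.  0. -1.] F [ 0.1 -0.5  1.2] M [-0.   -0.04  0.01] op 0.0400 j [ 0.48  0.24 -0.54  2.08  0.16  0.86 -0.05] v 0.004
```

View pics/c7.png

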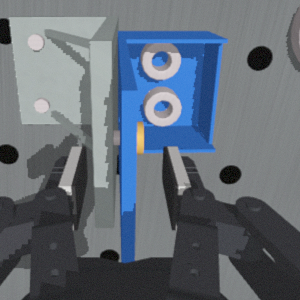

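Call:
move_arm(
  steps=[
    [[0, 0, 0.02], 0, 0.04],
    [[0, 0, 0.06], 0, 0.04],
    [[0, 0, 0.1], 0, 0.04],
    [[0, 0, 0.13], 0, 0.04],
    [[0, 0, 0.13], 0, 0.04],
  ],
)

```text
time_s: 9.9
tcp_pos: [0.4554, -0.0315, 0.3237]
ee_rot: [0.527, -0.524, 0.471, -0.476]
wrist_force: [-0.2, -0.2, -0.2]
opening: 0.0403
```

Call:
move_arm(
  steps=[
    [[0, 0, 0], 0, 0.04],
    [[0, 0, 0], 0, 0.04],
    [[0, 0, 0], 0, 0.04],
    [[0, 0, 0], 0, 0.04],
    [[0, 0, 0], 0, 0.04],
  ],
)

```text
time_s: 10.4
tcp_pos: [0.4528, -0.0315, 0.3189]
ee_rot: [-0.525, 0.526, -0.473, 0.473]
wrist_force: [0.4, -0.4, 0.3]
opening: 0.0399
```

```bash
python3 - <<'E'
from h import *
st();a=cam('scene','pics/scene8.png');b=cam('side','pics/side8.png');o=load('pics/scene0.npz');o6=load('pics/scene6.npz')
def blue(c,bx=(190,340,120,300)):
    m=cv2.inRange(cv2.cvtColor(c['img'],cv2.COLOR_RGB2HSV),(100,120,40),(125,255,255));x0,x1,y0,y1=bx;k=np.zeros_like(m);k[y0:y1,x0:x1]=m[y0:y1,x0:x1]
    cs=max(cv2.findContours(k,0,2)[0],key=cv2.contourArea)[:,0];s=cs.sum(1);return dict(left=cs[cs[:,0].argmin()],top=cs[cs[:,1].argmin()],right=cs[cs[:,0].argmax()],bottom=cs[cs[:,1].argmax()],n=len(cs))
A,B=blue(a),blue(b,(230,360,130,330));print(A,'\nbefore release',blue(o6),'\nside',B)
print('low front -y corner z',two(a,A['bottom']+.5,b,B['bottom']+.5))
# collars inside: light pixels; yellow centroid, unchanged
for nme,lo,hi in(('yellow',(22,120,80),(32,255,255)),):
    for c in(o,a):
        m=cv2.inRange(cv2.cvtColor(c['img'],cv2.COLOR_RGB2HSV),lo,hi)[100:230,330:420];M=cv2.moments(m,True);print(nme,M['m10']/M['m00'],M['m01']/M['m00'],M['m00'])
d=np.abs(a['img'].astype(int)-o['img']).sum(2)
print('flange diff',d[240:290,310:360].max(),'hammer diff',d[120:195,395:450].max())
E
```

```text
t 10.40 tcp [ 0.4528 -0.0315  0.3189] jawdir deg 6.02 down [-0.001  0.    -1.   ] F [ 0.4 -0.4  0.3] M [ 0.   -0.04  0.02] op 0.0399 j [ 0.53  0.08 -0.56  1.92  0.05  1.15  0.06] v 0.004
{'left': array([234, 174], dtype=int32), 'top': array([266, 154], dtype=int32), 'right': array([291, 218], dtype=int32), 'bottom': array([262, 239], dtype=int32), 'n': 95} 
before release {'left': array([234, 173], dtype=int32), 'top': array([268, 161], dtype=int32), 'right': array([292, 218], dtype=int32), 'bottom': array([262, 239], dtype=int32), 'n': 97} 
side {'left': array([279, 181], dtype=int32), 'top': array([280, 180], dtype=int32), 'right': array([316, 240], dtype=int32), 'bottom': array([286, 257], dtype=int32), 'n': 64}
low front -y corner z (array([ 0.47614473, -0.04515069, -0.01025806]), np.float64(0.05819031241665401))
yellow 34.626805054151625 70.82626353790614 2216.0
yellow 34.63381555153707 70.87025316455696 2212.0
flange diff 23 hammer diff 21
```

```bash
python3 - <<'E'
from h import *
a=load('pics/scene8.npz');b=load('pics/side8.npz')
print('top -y corner',two(a,(234.5,174.5),b,(285.5,197)),)
print('top +y corner on z=.225',onz(a,(266.5,154.5),.225),'-y',onz(a,(234.5,174.5),.225))
o,d=ray(b,(286.5,257.5));print('back bottom -y',o+d*(-.0795-o[1])/d[1])
o,d=ray(a,(262.5,239.5));print('front bottom -y',o+d*(.538-o[0])/d[0])
ctrl.hand_in()
E
```

```text
top -y corner (array([ 0.46231085, -0.08035353,  0.22489872]), np.float64(0.0028426376203069584))
top +y corner on z=.225 [0.44796583 0.01273975 0.225     ] -y [ 0.46065469 -0.07962416  0.225     ]
back bottom -y [ 0.45569638 -0.0795      0.03917161]
front bottom -y [ 0.538      -0.07154837  0.04024362]
the job is handed in; nothing more can be done
```

The blue bin is hanging on the brass-headed screw, fully home in its slot and let go. The job is handed in.

**What I did:** I gripped the plate's top edge and passed the round hole over the screw head without touching it. I then lowered the bin slowly until the wrist force showed the slot top bearing on the screw. I eased that load to about 10 N, opened the fingers and retreated straight up. It took about 10.5 s of the 51 s.

**Last checks:**
- **Height:** The underside measured 39–40 mm above the table and the plate top 225 mm, which match the home position. The bin did not drop when released.
- **Contents:** Both collars were seen in the bin after release.
- **Other things:** The yellow bin, flange and hammer look unchanged in the scene image.
- **Robot:** The wrist force read about zero, with the arm clear of everything.

**Disagreements:**
- Contact came after about 34.5 mm of lowering, against 35.5 mm expected. That is within the calibration error, and the height check agrees with home.
- One final two-view corner check was invalid because I paired different corners, so I replaced it with the height figures above.
- The first estimate of the stand's angle was 3.7°. The wrist camera gave 5.9°, and I used that.

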